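Fit the grating disc on the vegetable cutter's flat-sided spindle

ROBOT

A 6-joint arm with a two-finger parallel gripper is mounted at the origin on a cart in front of the work surface, level with it; the furniture and walls round the work are solid. World frame = base frame: x ahead of the robot, y to its left, z up, the work surface at z = 0. Lengths are in m, angles in rad, forces in N, time in s.
With the tool pointing down it reaches from about 0.275 to 0.85 m from the base axis. Payload 5.2 kg.
Tool frame: the origin (TCP) lies midway between the tips of the shut fingers; the grasp point (between the pads) lies 19 mm behind it; z points along the fingers, y is the direction in which the jaws open and shut (so a half turn about z gives the same grasp; the last joint's range is limited). The gripper opens to 85 mm and grips with 20 to 120 N. Pads are 22 mm wide; open, the fingers measure 114 mm over their backs; the gripper's body (76 mm by 85 mm) begins 54 mm behind the grasp point. The pads swing forward as they close: fully open they stand 13 mm farther back than shut.
Start: joints at [0.94, 0.259, 1.535, -0, 1.348, -0.203], TCP at [0.228, 0.5, 0.21] pointing down, gripper open.
Joint ranges: [-3.14, 3.14], [-0.91, 2.08], [0.19, 2.58], [-1.22, 4.36], [0.22, 2.71], [-3.12, 3.12]. Speed limits (rad/s): [2.57, 2.57, 3.14, 3.14, 3.14, 3.14].

INTERFACE

Orientations are given as a rotation vector (axis times angle).
In Python, from rig import bot, eyes, workorder, spotter gives the robot as it stands. The module is installed in compiled form; this text tells all that it offers.
- The arm moves only by the tool play_rows, never from a script. Its arguments are lists of equal length, an entry for each row: "grip": the closure, from -1 (fully open) to 1 (shut); "linear": the shift along the world's x, y, z as a fraction of full scale, a list of three; "angular": the turn, a rotation vector about the world's x, y, z as a fraction of full scale, a list of three. A call has exactly 5 rows; each row shifts and turns the pose as measured when the row begins; what a row does not reach is not made up. Full scale, the value 1, is 2.5 cm for a shift and 5 degrees for a turn. A row lasts 1/10 s, in which the tool goes at most 50 mm and 8.59 degrees, less where a joint would pass 70% of its speed; a pose out of reach is approached as far as the arm can. A call with a number of a shift or a turn outside -1 to 1 is refused whole. A call with a gripper value outside its range is refused whole. The fingers move at their own pace and stop on an object; "squeeze" is the grip in N (left out, the last holds). Time passes only in rows, so rows that do not move let the fingers close, or fill a call up. It gives the time, the measured TCP pose, the force and the opening at its end, in the units of the state.
- bot.get_obs(): the state, without advancing time (a new reading comes with each control period).
- eyes.capture(name): name is "scene" or "top" or "wrist"; returns the picture (420x560x3 uint8, red, green, blue); there is no depth.
- eyes.camera_info(name): a dict with "fx", "fy", "cx", "cy" (pixels), "R" (3x3) and "t" (3): a world point X has camera coordinates R X + t. Camera axes: x right, y down, z forward; pixel columns grow to the right and rows downward; lengths in m; the calibration is good to about 2 mm. A picture is of the moment at which its call begins: read the wrist's pose just before it. camera_info takes no time and is no camera call; for the wrist camera it gives the pose at the moment of the call.
- workorder.job_done(): hands the job in, once; it reports no verdict.
Trained networks look in the newest picture that a camera, given by its name, has taken for a name from the list of things; names that differ only in an ending like _2 or _b are one class to them, and where a whole thing is asked for, a point or a joint stands for the part that bears it (a point fixed in the world has none). Each returns a list of dicts, best first, with "conf" (0 to 1); they miss things now and then, are a little off and sometimes report something else, mostly with a low value. They report only what shows in the picture. A call takes as long as a camera call. They do not tell look-alikes from the thing itself.
- spotter.look_for(camera, label): "point" ([x, y, z] in m, in the coordinates of the camera as it stood for that picture, good to about 4 mm: the middle of the surface that is visible of it).
- spotter.cut_out(camera, label): "region" (420x560 bool, what is visible of it).
The state is a dict: "time": time; "joint_pos": joint angles; "qd": joint speeds; "joint_efforts": joint torques, N m; "tcp_pos": TCP position; "tcp_rot": TCP orientation; "contact_force": force on the tool from outside, world axes, zero at the start; "moment": the same for the moment, N m; "grip_width": opening from 0.0 (shut) to 1.0 (fully open).
Only numpy, scipy, OpenCV 4.12 (cv2) and the standard library are available. Lean on these libraries where they do the work, as an engineer would, in place of code of your own. Each camera call takes 0.05 s, during which the arm holds its last target. There are 200 camera calls.

TASK

Fit the grating disc (the one with the orange grip) on the vegetable cutter's drive spindle: turn it so that the flat in its hub lines up with the flat on the spindle and set it all the way down, level on the black collar, then let go. Leave the slicing disc with the blue grip and the other things on the table where they are.

Things in the scene. Friction and masses are not known exactly. Their poses are not given: they have to be found in the camera images.
- grating_disc: Grating disc with ORANGE grip, the one to fit: steel disc 130 mm across, 4 mm thick, with rings of small teeth; 0.2 to 0.4 kg. Origin: centre of its underside, z up; it starts flat on the table, grip up. On top an ivory hub 54 mm across rises to z = 50 mm and carries a grip bar along x. Its own -x is the side of the bore's flat.
- grating_disc_grip (a point): On the disc's axis, 72 mm above its underside, in the grip bar; axes as the disc's. The bar is 60 mm long (x), 22 mm thick (y: pinch it here) and spans 49 to 87 mm above the underside. A white stripe on the -x half of its top and its -x end, and a flat on the hub's outside, mark the side of the bore's flat.
- grating_disc_bore (a point): Mouth of the hub's blind D-shaped bore, at the centre of the disc's underside, axes as the disc's. The bore opens downward, 46 mm deep, 35.6 mm across its round part, its one flat 11 mm from the axis on the -x side; edge broken by 1.5 mm.
- slicing_disc: Slicing disc with BLUE grip and two slanted blades: same shape and sizes as the grating disc, origin at the centre of its underside; stays lying on the table.
- cutter: Vegetable cutter: white motor base 200 (x) x 220 (y) mm, top at 93 mm, fixed, origin at the centre of its underside, panel with buttons and dial on its -x side. On top a round steel pan, 180 mm across, its rim 109 mm above the table; the drive spindle stands upright in its middle.
- spindle_seat (a point): On the spindle's axis at the top face of its black collar (60 mm across), 112 mm above the table: the disc's underside rests here. Turns with the spindle; z up. Flat and white collar mark are on its -x side, so with the disc seated both x axes point the same way. Steel spindle: 40 mm tall, 32 mm diameter, one flat 9.5 mm from the axis; top 6 mm taper to 27 mm (flat 8.5 mm).
- spindle (a joint): Angle of the spindle about the vertical relative to the cutter, rad, anticlockwise from above; at 0 the flat faces the cutter's front. A brake holds it with about 0.25 N m, so it yields only when forced.
- black_wide: Bystander: black lacquer bowl, standing fast, 150 mm across, 78 mm high, origin under its centre.
- paddle: Bystander: white rice paddle lying flat, 231 x 64 x 5 mm, origin under its centre, long axis x.
- red_bowl: Bystander: red lacquer bowl, 150 mm across, 60 mm high, origin under its centre.
- tongs: Bystander: steel tongs, fixed, lying flat near the table's front edge, 330 x 65 x 39 mm, origin under the centre, long axis x.
Not all that is in view belongs to the job. What is shaped like the grating_disc but green is not meant.

How it is judged:
By the outcome, as a careful person would: the job done as asked, in the order asked, and still so for the second after the job is handed in, with the robot touching nothing.
It also fails if it takes over 43 s, if anything falls off the work surface, if the arm or the gripper's body presses on something with over 40 N, if the wrist force passes 120 N, or if a joint passes its speed limit or range.

## Working session

There is one attempt and no reset: what is moved stays moved. The work goes in short steps, Python scripts to look and compute and a tool call to move; the robot and the scene stay as the last step left them, time stands still between calls to the robot, and variables do not carry over. Pictures are saved under pics/ and viewed, about 8 in all and at most 12, crops included, and the job is handed in when it is done.

Besides the shell and the picture viewer there is one more tool, called after "Request:" as name(argument=value, ...) on one line, values as JSON. play_rows: Moves the arm, as the interface text tells. Shift numbers are shares of 2.5 cm and turn numbers shares of 5 degrees, none past 1 either way. Its arguments: {"type":"object","properties":{"grip":{"type":"array","items":{"type":"number"}},"linear":{"type":"array","items":{"type":"array","items":{"type":"number"}}},"angular":{"type":"array","items":{"type":"array","items":{"type":"number"}}},"squeeze":{"type":"number"}},"required":["grip","linear","angular"]}

```bash
mkdir -p pics
cat > h.py <<'E'
import numpy as np, cv2
from rig import bot, eyes, workorder, spotter
def cap(n,f=None):
    im=eyes.capture(n)
    if f: cv2.imwrite('pics/'+f+'.png',im[:,:,::-1])
    return im
def w(cam,p):
    c=eyes.camera_info(cam); R=np.array(c['R']); return R.T@(np.array(p)-np.array(c['t']))
def px(cam,X):
    c=eyes.camera_info(cam); p=np.array(c['R'])@np.array(X)+np.array(c['t']); return np.array([c['fx']*p[0]/p[2]+c['cx'],c['fy']*p[1]/p[2]+c['cy']])
def ray(cam,uv,z):
    c=eyes.camera_info(cam); R=np.array(c['R']); C=-R.T@np.array(c['t'])
    d=R.T@np.array([(uv[0]-c['cx'])/c['fx'],(uv[1]-c['cy'])/c['fy'],1]); return C+d*(z-C[2])/d[2]
E
python3 - <<'E'
from h import *
a=cap('top','top1'); b=cap('scene','scene1')
cv2.imwrite('pics/both.png',cv2.resize(np.vstack([a,b])[:,:,::-1],(560,840))[:, :])
for cam in ['top']:
  for l in ['grating_disc','slicing_disc','spindle','cutter','black_wide']:
    for r in spotter.look_for(cam,l)[:4]:
      X=w(cam,r['point']); print(cam,l,round(r['conf'],2),X.round(3),px(cam,X).round())
o=bot.get_obs(); print(o)
for c in ['top','scene','wrist']: i=eyes.camera_info(c); print(c,i['fx'],(-np.array(i['R']).T@np.array(i['t'])).round(3))
E
```

```text
top grating_disc 0.65 [ 0.389 -0.05   0.003] [259. 277.]
top grating_disc 0.56 [ 0.55  -0.102  0.006] [275. 223.]
top slicing_disc 0.9 [ 0.503 -0.292  0.002] [338. 237.]
top spindle 0.91 [0.477 0.211 0.113] [163. 246.]
top cutter 0.98 [0.479 0.209 0.097] [165. 246.]
top black_wide 0.9 [0.765 0.016 0.039] [235. 152.]
{'time': 0.35, 'joint_pos': array([ 9.40201608e-01,  2.58811389e-01,  1.53521145e+00, -9.98087844e-06,
        1.34797263e+00, -2.02786602e-01]), 'qd': array([-0.00088977, -0.00262243, -0.00155409, -0.00011375,  0.00083571,
        0.00047418]), 'joint_efforts': array([ 2.03643426e-04, -4.45427907e+01, -2.90430540e+01, -3.11691083e-04,
        5.36073567e-03, -1.26967961e-05]), 'tcp_pos': array([0.22809878, 0.50036273, 0.20941087]), 'tcp_rot': array([-6.66850462e-01, -3.06984464e+00,  5.84748585e-04]), 'contact_force': array([-0.17680303, -0.35871001, -0.48588307]), 'moment': array([0.00468031, 0.0431158 , 0.0054421 ]), 'grip_width': 1.0004078622061234}
top 443.2786887497234 [ 0.369 -0.102  1.343]
scene 483.28526783246497 [-0.363 -0.895  1.084]
wrist 346.82357348269295 [0.165 0.528 0.373]
```

View pics/top1.png

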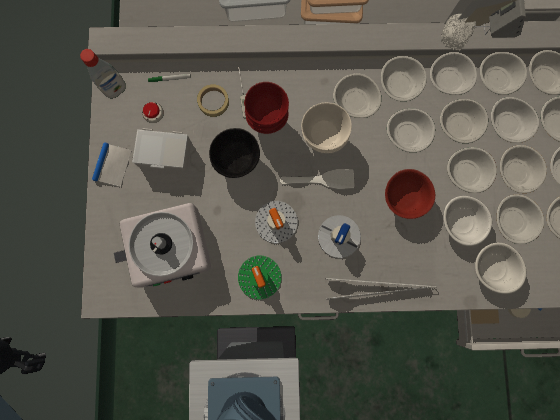

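View pics/scene1.png

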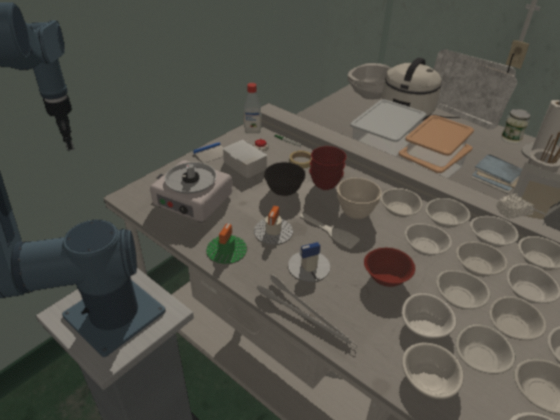

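Two look-alikes carry an orange grip: a green disc at top (259,277) and a steel disc with tooth rings at (275,223). The steel one fits the description, since green is ruled out. The blue grip is at (340,236), and the cutter with its spindle is at (162,245). I'll confirm with one crop.

Run:
```python
from h import *
a=cv2.imread('pics/top1.png')
c1=cv2.resize(a[190:300,230:310],None,fx=5,fy=5,interpolation=cv2.INTER_CUBIC)
c2=cv2.resize(a[190:300,125:205],None,fx=5,fy=5,interpolation=cv2.INTER_CUBIC)
cv2.imwrite('pics/crop.png',np.hstack([c1,c2]))
```

```text
(no output)
```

View pics/crop.png

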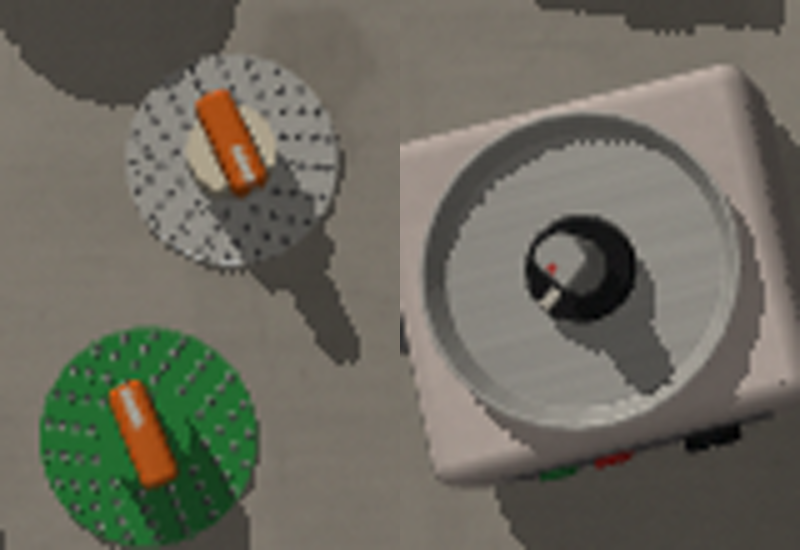

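The crop confirms it: the steel disc with the orange grip has its stripe toward the lower right, so disc yaw is about +22°. The spindle's collar mark is at lower left, so spindle yaw is about -45°. Moving to above the disc.

Request:
play_rows(grip=[-1, -1, -1, -1, -1], linear=[[0.5, -0.96, 0.2], [0.5, -0.96, 0.2], [0.5, -0.96, 0.2], [0.5, -0.96, 0.2], [0.5, -0.96, 0.2]], angular=[[0, 0, 0.93], [0, 0, 0.93], [0, 0, 0.93], [0, 0, 0.93], [0, 0, 0.93]], squeeze=60)

```text
time: 0.85
tcp_pos: [0.29, 0.3785, 0.2337]
tcp_rot: [-0.002, -3.14, 0.003]
contact_force: [0.7, 0.3, -0.5]
grip_width: 1.001
```

Request:
play_rows(grip=[-1, -1, -1, -1, -1], linear=[[0.5, -0.96, 0], [0.5, -0.96, 0], [0.5, -0.96, 0], [0.5, -0.96, 0], [0.5, -0.96, 0]], angular=[[0, 0, 0.93], [0, 0, 0.93], [0, 0, 0.93], [0, 0, 0.93], [0, 0, 0.93]])

```text
time: 1.35
tcp_pos: [0.3547, 0.2538, 0.2353]
tcp_rot: [-0.659, 3.07, -0.0]
contact_force: [0.2, -0.7, -0.3]
grip_width: 0.999
```

Request:
play_rows(grip=[-1, -1, -1, -1, -1], linear=[[0.5, -0.96, 0], [0.5, -0.96, 0], [0.5, -0.96, 0], [0.5, -0.96, 0], [0.5, -0.96, 0]], angular=[[0, 0, 0], [0, 0, 0], [0, 0, 0], [0, 0, 0], [0, 0, 0]])

```text
time: 1.85
tcp_pos: [0.4191, 0.1285, 0.2361]
tcp_rot: [-0.663, 3.067, -0.0]
contact_force: [0.6, 0.9, 0.4]
grip_width: 0.998
```

Request:
play_rows(grip=[-1, -1, -1, -1, -1], linear=[[0.5, -0.96, 0], [0.5, -0.96, 0], [0.5, -0.96, 0], [0.5, -0.96, 0], [0.5, -0.96, 0]], angular=[[0, 0, 0], [0, 0, 0], [0, 0, 0], [0, 0, 0], [0, 0, 0]])

```text
time: 2.35
tcp_pos: [0.4835, 0.0029, 0.2367]
tcp_rot: [-0.661, 3.065, -0.0]
contact_force: [0.4, 0.6, -0.0]
grip_width: 1.003
```

Request:
play_rows(grip=[-1, -1, -1, -1, -1], linear=[[0.5, -0.9, 0], [0.5, -0.9, 0], [0.5, -0.9, 0], [0.4, -0.7, 0], [0.2, -0.4, 0]], angular=[[0, 0, 0], [0, 0, 0], [0, 0, 0], [0, 0, 0], [0, 0, 0]])

```text
time: 2.85
tcp_pos: [0.5385, -0.0985, 0.2365]
tcp_rot: [-0.657, 3.066, -0.001]
contact_force: [0.9, -0.6, -0.2]
grip_width: 1.002
```

```bash
cat >> h.py <<'E'
def yaw():
    R=cv2.Rodrigues(np.array(bot.get_obs()['tcp_rot']))[0]; return np.degrees(np.arctan2(R[1,0],R[0,0])),R
def orange(cam,im,z):
    h=cv2.cvtColor(im,cv2.COLOR_RGB2HSV); m=cv2.inRange(h,(5,150,70),(18,255,255))
    n,l,s,c=cv2.connectedComponentsWithStats(m); return m,s,c
E
python3 - <<'E'
from h import *
o=bot.get_obs(); print(o['tcp_pos'],yaw()[0])
im=cap('wrist','w1')
for l in ['grating_disc','grating_disc_grip']:
  for r in spotter.look_for('wrist',l)[:3]:
    X=w('wrist',r['point']); print(l,r['conf'],X.round(4),px('wrist',X).round())
m,s,c=orange('wrist',im,0); print([x for x in s if x[4]>200][1:])
E
```

```text
[ 0.53847213 -0.09851557  0.23649947] -155.80743438173306
grating_disc 0.86 [ 0.3936 -0.059   0.0064] [370.  68.]
grating_disc 0.85 [ 0.5466 -0.1078  0.0023] [269. 180.]
grating_disc 0.74 [ 5.035e-01 -2.806e-01 -1.000e-04] [138.  79.]
grating_disc_grip 0.82 [ 0.3967 -0.0574  0.0035] [368.  72.]
grating_disc_grip 0.8 [ 0.5459 -0.1042  0.006 ] [271. 181.]
grating_disc_grip 0.67 [ 0.5026 -0.2792  0.0045] [137.  78.]
[array([ 379,   19,   43,   78, 2314], dtype=int32), array([ 256,  172,   23,   65, 1195], dtype=int32)]
```

View pics/w1.png

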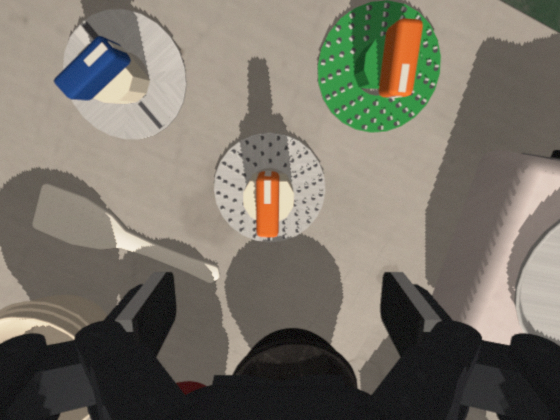

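The picture shows the target's steel disc at (269,187) with its orange bar at (268,205) and the stripe toward the top. The green one (378,66) and the blue one (120,75) stay clear. Next I'll fit the bar's pose to its mask.

```bash
cat >> h.py <<'E'
from scipy.optimize import minimize
def barmask(im,uv,rad=60):
    h=cv2.cvtColor(im,cv2.COLOR_RGB2HSV); m=cv2.inRange(h,(3,140,50),(18,255,255))
    n,l,s,c=cv2.connectedComponentsWithStats(m)
    k=min([i for i in range(1,n) if s[i][4]>60],key=lambda i:np.hypot(*(c[i]-uv)))
    pts=np.argwhere(l==k)[:,::-1]; o=np.zeros(m.shape,np.uint8); cv2.fillConvexPoly(o,cv2.convexHull(pts.astype(np.int32)),255); return o
def fitbar(cam,mask,x0,z0=0.):
    S=4
    M=cv2.resize(mask,None,fx=S,fy=S,interpolation=cv2.INTER_NEAREST)>0
    def model(p):
        c,s=np.cos(p[2]),np.sin(p[2]); P=[]
        for a in (-.03,.03):
            for b in (-.011,.011):
                for z in (.049,.087): P.append((px(cam,[p[0]+c*a-s*b,p[1]+s*a+c*b,z0+z])+.5)*S-.5)
        o=np.zeros(M.shape,np.uint8); cv2.fillConvexPoly(o,cv2.convexHull(np.array(P).round().astype(np.int32)),255); return o>0
    f=lambda p: 1-(model(p)&M).sum()/(model(p)|M).sum()
    sim=np.array([x0]*4)+np.array([[0,0,0],[.01,0,0],[0,.01,0],[0,0,.15]])
    r=minimize(f,x0,method='Nelder-Mead',options=dict(initial_simplex=sim,xatol=1e-4,fatol=1e-4)); return r.x,1-r.fun
E
python3 - <<'E'
from h import *
im=cv2.imread('pics/w1.png')[:,:,::-1].copy()
x,q=fitbar('wrist',barmask(im,[268,205]),[.55,-.105,np.radians(22)]); print(x[:2],np.degrees(x[2]),q)
im=cv2.imread('pics/top1.png')[:,:,::-1].copy()
x,q=fitbar('top',barmask(im,[277,218]),[.55,-.105,np.radians(22)]); print(x[:2],np.degrees(x[2]),q)
E
```

```text
[ 0.55649161 -0.10149617] 23.644108919273357 0.901399760922377
[ 0.55535698 -0.10430366] 22.860100745588277 0.885631443298969
```

Request:
play_rows(grip=[-1, -1, -1, -1, -1], linear=[[0.25, -0.05, -0.8], [0.2, -0.05, -0.9], [0.15, -0.03, -0.9], [0.1, 0, -0.9], [0, 0, -0.5]], angular=[[0, 0, -0.1], [0, 0, 0], [0, 0, 0], [0, 0, 0], [0, 0, 0]])

```text
time: 3.5
tcp_pos: [0.5548, -0.0946, 0.1374]
tcp_rot: [-0.649, 3.062, -0.002]
contact_force: [-1.1, 0.9, -0.2]
grip_width: 1.002
```

Run:
```python
from h import *
o=bot.get_obs(); print(o['tcp_pos'],yaw()[0]+180)
im=cap('wrist','w2')
x,q=fitbar('wrist',barmask(im,px('wrist',[.556,-.102,.08])),[.556,-.102,np.radians(23.5)]); print(x[:2],np.degrees(x[2]),q)
```

```text
[ 0.55476498 -0.09459129  0.13738924] 23.94017950479514
[ 0.55562823 -0.10217312] 23.189863069414354 0.8957871396895787
```

Request:
play_rows(grip=[-1, -1, -1, -1, -1], linear=[[0.05, -0.2, -0.6], [0.0, -0.15, -0.8], [0, -0.05, -0.8], [0, 0, -0.7], [0, 0, -0.3]], angular=[[0, 0, -0.15], [0, 0, 0], [0, 0, 0], [0, 0, 0], [0, 0, 0]])

```text
time: 4.05
tcp_pos: [0.5563, -0.1017, 0.0588]
tcp_rot: [-0.633, 3.061, -0.005]
contact_force: [-0.4, -0.5, 0.4]
grip_width: 0.999
```

Run:
```python
from h import *
o=bot.get_obs(); print(o['tcp_pos'],yaw()[0]+180, yaw()[1][:,2])
```

```text
[ 0.55626105 -0.10166052  0.05877778] 23.38345143941885 [ 1.56617672e-02  2.48913316e-04 -9.99877316e-01]
```

Request:
play_rows(grip=[-1, 0.9, 1, 1, 1], linear=[[0, 0, -0.1], [0, 0, 0], [0, 0, 0], [0, 0, 0], [0, 0, 0]], angular=[[0, 0.18, 0], [0, 0, 0], [0, 0, 0], [0, 0, 0], [0, 0, 0]], squeeze=70)

```text
time: 4.55
tcp_pos: [0.558, -0.1013, 0.0596]
tcp_rot: [-0.638, 3.074, -0.003]
contact_force: [0.2, 0.1, -0.8]
grip_width: 0.331
```

Request:
play_rows(grip=[1, 1, 1, 1, 1], linear=[[0, 0, 0], [0, 0, 0], [0, 0, 0], [0, 0, 0], [0, 0, 0]], angular=[[0, 0, 0], [0, 0, 0], [0, 0, 0], [0, 0, 0], [0, 0, 0]])

```text
time: 5.05
tcp_pos: [0.558, -0.1012, 0.0601]
tcp_rot: [-0.638, 3.073, -0.003]
contact_force: [0.5, 1.3, 0.1]
grip_width: 0.224
```

Run:
```python
from h import *
o=bot.get_obs(); print(o['tcp_pos'],yaw()[0]+180, yaw()[1][:,2],o['contact_force'],o['moment'],o['grip_width'])
```

```text
[ 0.55796497 -0.10123837  0.06007327] 23.440524343882657 [ 0.00308625 -0.00115618 -0.99999457] [0.46327741 1.3205545  0.0981542 ] [ 0.02674588 -0.01861982  0.00092219] 0.223954258091909
```

Request:
play_rows(grip=[1, 1, 1, 1, 1], linear=[[0, 0, 0.3], [0, 0, 0.6], [0, 0, 0.8], [0, 0, 0.8], [0, 0, 0.8]], angular=[[0, 0, 0], [0, 0, 0], [0, 0, 0], [0, 0, 0], [0, 0, 0]])

```text
time: 5.55
tcp_pos: [0.5543, -0.1001, 0.1425]
tcp_rot: [0.637, -3.071, -0.005]
contact_force: [0.9, 0.2, -1.9]
grip_width: 0.225
```

Request:
play_rows(grip=[1, 1, 1, 1, 1], linear=[[0, 0, 0.9], [0, 0, 0.9], [0, 0, 0.9], [0, 0, 0.9], [0, 0, 0.8]], angular=[[0, 0, 0], [0, 0, 0], [0, 0, 0], [0, 0, 0], [0, 0, 0]])

```text
time: 6.05
tcp_pos: [0.5526, -0.0998, 0.2587]
tcp_rot: [0.636, -3.069, -0.006]
contact_force: [0.4, -0.2, -2.1]
grip_width: 0.226
```

Run:
```python
from h import *
o=bot.get_obs(); print(o['tcp_pos'],yaw()[0]+180, yaw()[1][:,2],o['contact_force'],o['moment'],o['grip_width'])
im=cap('top','t2'); b=cap('wrist'); p=px('top',[.56,-.1,.25]).astype(int); print(p)
c=im[p[1]-70:p[1]+70,p[0]-70:p[0]+70]; s=cap('scene'); q=px('scene',[.56,-.1,.2]).astype(int); d=s[q[1]-70:q[1]+70,q[0]-70:q[0]+70]
f=lambda a:cv2.resize(a,(400,400),interpolation=cv2.INTER_CUBIC)
cv2.imwrite('pics/l2.png',np.hstack([f(b),f(d)])[:,:,::-1])
```

```text
[ 0.5525965  -0.09977162  0.25865352] 23.41829528739325 [-0.00746508  0.00218949 -0.99996974] [ 0.36272789 -0.22472129 -2.05689244] [-0.02681021 -0.06492782 -0.06188246] 0.22581243788834565
[274 205]
```

View pics/l2.png

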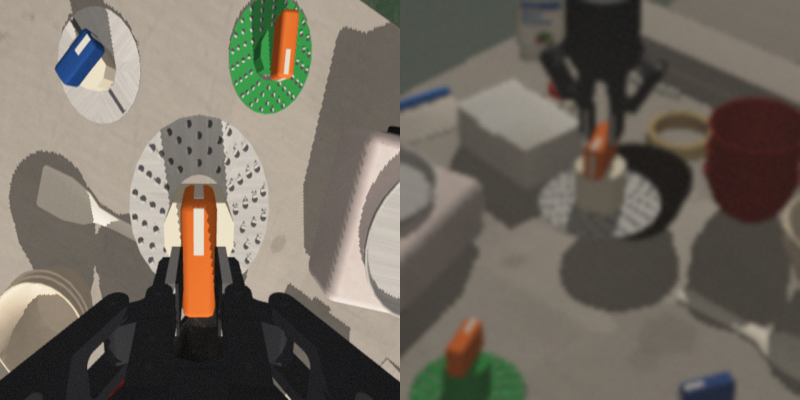

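The grip holds: the disc hangs level at wrist (200,200), with the stripe side toward the camera and the other discs untouched. I'll go to a stand-off that shows the spindle, turning by about -68° on the way.

Request:
play_rows(grip=[1, 1, 1, 1, 1], linear=[[0.12, 0.5, 0], [0.12, 0.5, 0], [0.12, 0.5, 0], [0.12, 0.5, 0], [0.12, 0.5, 0]], angular=[[0, 0, -0.5], [0, 0, -0.95], [0, 0, -0.95], [0, 0, -0.95], [0, 0, -0.95]])

```text
time: 6.7
tcp_pos: [0.5644, -0.0364, 0.2497]
tcp_rot: [0.026, -3.125, -0.013]
contact_force: [0.2, 0.0, -1.6]
grip_width: 0.224
```

Request:
play_rows(grip=[1, 1, 1, 1, 1], linear=[[0.12, 0.5, 0], [0.12, 0.5, 0], [0.12, 0.5, 0], [0.12, 0.5, 0], [0.12, 0.5, 0]], angular=[[0, 0, -0.95], [0, 0, -0.95], [0, 0, -0.95], [0, 0, -0.95], [0, 0, -0.95]])

```text
time: 7.2
tcp_pos: [0.5748, 0.0295, 0.239]
tcp_rot: [-0.643, -3.043, -0.021]
contact_force: [0.1, 0.6, -1.4]
grip_width: 0.228
```

Request:
play_rows(grip=[1, 1, 1, 1, 1], linear=[[0.12, 0.5, 0], [0.12, 0.5, 0], [0.12, 0.5, 0], [0.12, 0.3, 0], [0, 0, 0]], angular=[[0, 0, -0.95], [0, 0, -0.95], [0, 0, -0.95], [0, 0, -0.6], [0, 0, 0]])

```text
time: 7.7
tcp_pos: [0.582, 0.0783, 0.2282]
tcp_rot: [-1.106, -2.891, -0.024]
contact_force: [0.8, 0.5, -2.5]
grip_width: 0.229
```

Run:
```python
from h import *
o=bot.get_obs(); y,R=yaw(); print(o['tcp_pos'],y, R[:,2])
p=np.array(o['tcp_pos']); im=cap('wrist','w3')
for l in ['spindle','cutter']:
  for r in spotter.look_for('wrist',l)[:2]:
    X=w('wrist',r['point']); print(l,r['conf'],X.round(4),px('wrist',X).round())
x,q=fitbar('wrist',barmask(im,px('wrist',p+[0,0,.02])),[p[0],p[1],np.radians(y-180)],p[2]-.06); print(x[:2]-p[:2],np.degrees(x[2]),q, R[:2,:2].T@(x[:2]-p[:2]))
```

```text
[0.58202695 0.07831074 0.22822728] 138.1444898764291 [-0.03741324  0.03109218 -0.99881606]
spindle 0.68 [0.5    0.1997 0.1119] [328.  20.]
cutter 0.9 [0.5137 0.1773 0.0945] [314.  61.]
[ 8.71941267e-05 -9.96561601e-04] -41.452044963296515 0.9181918809689293 [-0.00072904 -0.00068415]
```

View pics/w3.png

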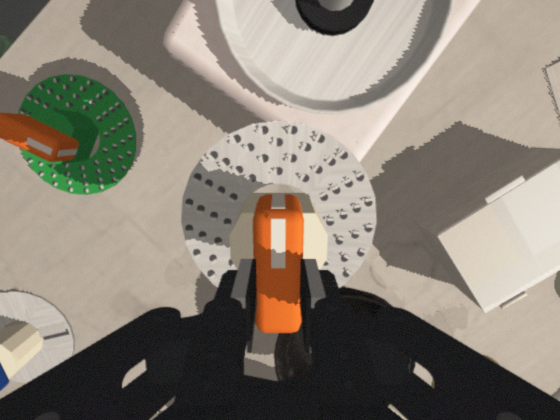

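The disc hangs well, with its bar along the tool, but the spindle at (335,5) is cut off at the top edge. I'll level the tool, rise and come closer.

Request:
play_rows(grip=[1, 1, 1, 1, 1], linear=[[-0.4, 0.4, 0.5], [-0.4, 0.4, 0.5], [-0.4, 0.4, 0.5], [-0.4, 0.4, 0.4], [0, 0, 0]], angular=[[-0.12, -0.15, 0], [-0.12, -0.14, 0], [-0.12, -0.14, 0], [0, 0, 0], [0, 0, 0]])

```text
time: 8.35
tcp_pos: [0.5378, 0.1193, 0.2816]
tcp_rot: [1.117, 2.929, -0.001]
contact_force: [0.6, -0.8, -1.9]
grip_width: 0.224
```

Run:
```python
from h import *
o=bot.get_obs(); y,R=yaw(); print(o['tcp_pos'],y, R[:,2],o['contact_force'])
im=cap('wrist','w4')
for l in ['spindle']:
  for r in spotter.look_for('wrist',l)[:2]:
    X=w('wrist',r['point']); print(l,r['conf'],X.round(4),px('wrist',X).round())
p=px('wrist',[.477,.211,.112]); print(p)
a,b=max(0,int(p[1])-100),max(0,int(p[0])-130)
cv2.imwrite('pics/w4c.png',cv2.resize(im[a:a+200,b:b+260,::-1],None,fx=3,fy=3,interpolation=cv2.INTER_CUBIC)); print(a,b)
```

```text
[0.53782632 0.11926917 0.28155887] 138.23746287135185 [ 0.0058038  -0.00283612 -0.99997914] [ 0.60899777 -0.75649676 -1.88437218]
spindle 0.78 [0.4891 0.2115 0.1116] [319.  79.]
[309.84522141  68.30859593]
0 179
```

View pics/w4c.png

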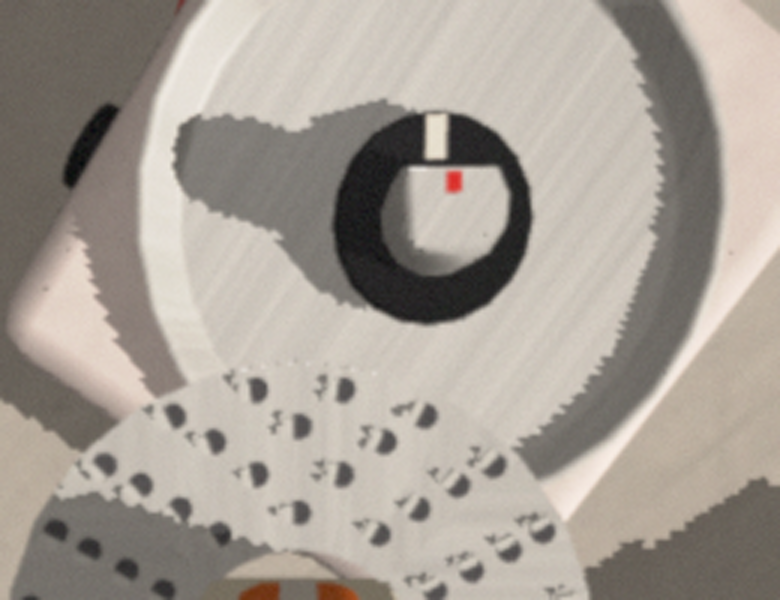

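The collar is centred at about crop (432,217), the mark at (436,136), and the flat's top edge runs (412,163)–(505,165). Back-projecting these now.

```bash
cat > sp.py <<'E'
from h import *
from scipy.optimize import least_squares
def spindle(im,guess):
    h=cv2.cvtColor(im,cv2.COLOR_RGB2HSV); m=(h[:,:,2]<62).astype(np.uint8)
    p=px('wrist',guess); n,l,s,c=cv2.connectedComponentsWithStats(m)
    k=min([i for i in range(1,n) if 800<s[i][4]<9000],key=lambda i:np.hypot(*(c[i]-p)))
    hull=cv2.convexHull(np.argwhere(l==k)[:,::-1].astype(np.int32))[:,0]
    P=np.array([ray('wrist',q,.112)[:2] for q in hull])
    r=least_squares(lambda a:np.hypot(*(P-a[:2]).T)-a[2],[*guess[:2],.03],loss='soft_l1',f_scale=.001)
    return r.x,s[k]
E
python3 - <<'E'
from sp import *
im=cv2.imread('pics/w4.png')[:,:,::-1].copy()
x,s=spindle(im,[.483,.211,.112]); print(x,s)
f=lambda u,v,z: ray('wrist',((u+.5)/3-.5+179,(v+.5)/3-.5),z)[:2]
d=f(436,136,.112)-x[:2]; print('mark',np.degrees(np.arctan2(*-d[::-1])))
e=f(505,165,.152)-f(412,163,.152); print('flat',np.degrees(np.arctan2(e[1],e[0])), 'x-axis',np.degrees(np.arctan2(e[1],e[0]))-90,np.hypot(*e))
mid=(f(505,165,.152)+f(412,163,.152))/2; a=np.arctan2(*-d[::-1]); print('centre from flat',mid+.0085*np.array([np.cos(a),np.sin(a)]))
p=np.array(bot.get_obs()['tcp_pos']); y,R=yaw()
b,q=fitbar('wrist',barmask(im,px('wrist',p+[0,0,.02])),[p[0],p[1],np.radians(y-180)],p[2]-.06); print('bar',b[:2],np.degrees(b[2]),q,R[:2,:2].T@(b[:2]-p[:2]))
# disc rim via known circle
n=[px('wrist',[b[0]+.065*np.cos(t),b[1]+.065*np.sin(t),p[2]-.056]) for t in np.linspace(0,6.28,60)]
print('rim top row',min(q[1] for q in n), 'seen', 362/3)
print(spotter.look_for('wrist','x') if 0 else '')
E
```

```text
[0.48738455 0.2168203  0.02876588] [ 290   38   66   69 2047]
mark -43.23982196919176
flat 47.0579156066717 x-axis -42.9420843933283 0.02390232935313033
centre from flat [0.48785543 0.21842903]
bar [0.53859161 0.11798845] -41.95963120148961 0.9046686034727384 [ 3.02500918e-05 -1.47909118e-05]
rim top row 121.39132638576328 seen 120.66666666666667
```

Request:
play_rows(grip=[1, 1, 1, 1, 1], linear=[[-0.4, 0.8, -0.1], [-0.4, 0.8, -0.3], [-0.4, 0.8, -0.3], [-0.4, 0.8, -0.3], [-0.3, 0.6, -0.2]], angular=[[0, 0, -0.2], [0, 0, 0], [0, 0, 0], [0, 0, 0], [0, 0, 0]])

```text
time: 8.95
tcp_pos: [0.4924, 0.2114, 0.2464]
tcp_rot: [1.155, 2.916, -0.008]
contact_force: [-0.1, -0.3, -1.5]
grip_width: 0.225
```

Run:
```python
from h import *
o=bot.get_obs(); y,R=yaw(); p=np.array(o['tcp_pos']); print(p,y-180, R[:,2],o['contact_force'])
print('top collar',ray('top',(161,243.6),.112))
print('to go',np.array([.4875,.2172])-p[:2])
im=cap('wrist')
b,q=fitbar('wrist',barmask(im,px('wrist',p+[0,0,.02])),[p[0],p[1],np.radians(y-180)],p[2]-.06); print('bar',b[:2],np.degrees(b[2]),q,R[:2,:2].T@(b[:2]-p[:2]))
```

```text
[0.49237251 0.21141728 0.24640543] -43.23425785680709 [ 0.00328755 -0.00664326 -0.99997253] [-0.09401842 -0.34439922 -1.53993771]
top collar [0.48420699 0.21590879 0.112     ]
to go [-0.00487251  0.00578272]
bar [0.49035183 0.2138755 ] -42.752278250901135 0.8849386661340524 [0.00315595 0.00040677]
```

Request:
play_rows(grip=[1, 1, 1, 1, 1], linear=[[-0.1, 0.1, -0.2], [-0.07, 0.08, -0.3], [0, 0, -0.3], [0, 0, -0.2], [0, 0, 0]], angular=[[0.08, 0.04, 0], [0, 0, 0], [0, 0, 0], [0, 0, 0], [0, 0, 0]])

```text
time: 9.5
tcp_pos: [0.4872, 0.2158, 0.2164]
tcp_rot: [-1.156, -2.916, 0.003]
contact_force: [-0.5, -0.9, -2.4]
grip_width: 0.223
```

Run:
```python
from h import *
o=bot.get_obs(); y,R=yaw(); p=np.array(o['tcp_pos']); print(p,y-180, R[:,2],o['contact_force'],o['moment'])
im=cap('wrist')
b,q=fitbar('wrist',barmask(im,px('wrist',p+[0,0,.02])),[p[0],p[1],np.radians(y-180)],p[2]-.06); print('bar',b[:2],np.degrees(b[2]),q,R[:2,:2].T@(b[:2]-p[:2]))
s=cap('scene'); q=px('scene',[.487,.217,.15]).astype(int); print(q)
cv2.imwrite('pics/s5.png',cv2.resize(np.vstack([s[q[1]-35:q[1]+35,q[0]-50:q[0]+50]])[:,:,::-1],None,fx=7,fy=7,interpolation=cv2.INTER_CUBIC))
```

```text
[0.48719615 0.21576879 0.2164067 ] -43.24522601664955 [-5.43464241e-03  1.54018341e-04 -9.99985220e-01] [-0.48799979 -0.92436634 -2.38641987] [-0.01441195  0.00012301  0.02450642]
bar [0.48608644 0.21721645] -43.73364246047501 0.8993359556739838 [0.00180015 0.00029426]
[189 166]
```

View pics/s5.png

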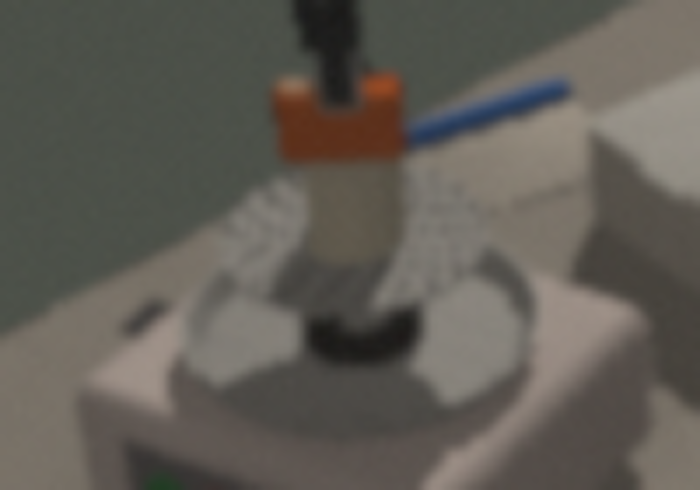

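The hub hangs above the collar at about (355,210) and (363,335), looking in line. I'll descend gently and watch the force.

Request:
play_rows(grip=[1, 1, 1, 1, 1], linear=[[0, 0, -0.12], [0, 0, -0.12], [0, 0, -0.12], [0, 0, -0.12], [0, 0, 0]], angular=[[0, -0.05, 0], [0, 0, 0], [0, 0, 0], [0, 0, 0], [0, 0, 0]])

```text
time: 10.1
tcp_pos: [0.4882, 0.216, 0.2055]
tcp_rot: [1.158, 2.919, 0.004]
contact_force: [-0.7, 0.4, -2.1]
grip_width: 0.224
```

Run:
```python
from h import *
o=bot.get_obs(); y,R=yaw(); p=np.array(o['tcp_pos']); print(p,y-180, R[:,2],o['contact_force'],o['moment'])
for z in (.112,.18,.22): print(((px('scene',[.487,.217,z])-[139,131]+.5)*7).round())
```

```text
[0.48823524 0.21603905 0.20545443] -43.26855820190704 [ 0.00262369  0.00150013 -0.99999543] [-0.74487802  0.3672134  -2.13909168] [0.1291384  0.11231265 0.01234671]
[362. 319.]
[348. 203.]
[340. 132.]
```

The underside is 6 mm below the spindle's top with no force, so the taper is engaged. Continuing.

Request:
play_rows(grip=[1, 1, 1, 1, 1], linear=[[-0.05, 0.05, -0.1], [0, 0, -0.12], [0, 0, -0.12], [0, 0, -0.12], [0, 0, 0]], angular=[[0, 0, 0], [0, 0, 0], [0, 0, 0], [0, 0, 0], [0, 0, 0]])

```text
time: 10.6
tcp_pos: [0.487, 0.2173, 0.1929]
tcp_rot: [1.157, 2.918, 0.003]
contact_force: [-0.7, -0.3, -1.5]
grip_width: 0.223
```

```bash
cat > st.py <<'E'
from h import *
o=bot.get_obs(); y,R=yaw(); p=np.array(o['tcp_pos']); print(p,y-180, R[:,2].round(4),o['contact_force'].round(1),o['moment'].round(2),o['grip_width'])
E
python3 st.py
```

```text
[0.48701035 0.21733783 0.19289543] -43.24807586180566 [ 0.003  0.001 -1.   ] [-0.7 -0.3 -1.5] [-0.    0.03  0.  ] 0.2226656276414303
```

Request:
play_rows(grip=[1, 1, 1, 1, 1], linear=[[0, 0, -0.12], [0, 0, -0.12], [0, 0, -0.12], [0, 0, -0.12], [0, 0, -0.05]], angular=[[0, 0, 0], [0, 0, 0], [0, 0, 0], [0, 0, 0], [0, 0, 0]])

```text
time: 11.1
tcp_pos: [0.4872, 0.2173, 0.1786]
tcp_rot: [1.157, 2.918, 0.003]
contact_force: [0.7, -0.5, -1.0]
grip_width: 0.222
```

```bash
python3 st.py
```

```text
[0.48722328 0.21726926 0.1786094 ] -43.254044500230805 [ 0.0034  0.001  -1.    ] [ 0.7 -0.5 -1. ] [-0.03  0.01 -0.01] 0.22208555335163824
```

6.5 mm left (seat expected at TCP z of about 0.172).

Request:
play_rows(grip=[1, 1, 1, 1, 1], linear=[[0, 0, -0.1], [0, 0, -0.08], [0, 0, -0.06], [0, 0, -0.06], [0, 0, -0.04]], angular=[[0, 0, 0], [0, 0, 0], [0, 0, 0], [0, 0, 0], [0, 0, 0]])

```text
time: 11.6
tcp_pos: [0.4879, 0.2176, 0.172]
tcp_rot: [1.156, 2.916, 0.006]
contact_force: [-3.5, -0.7, 4.7]
grip_width: 0.226
```

```bash
python3 st.py
```

```text
[0.48789585 0.21763189 0.17201928] -43.24883783199408 [ 0.006   0.0018 -1.    ] [-3.5 -0.7  4.7] [-0.32  0.63 -0.04] 0.22584451105024636
```

The force rises at exactly the seat height. Opening and withdrawing straight up.

Request:
play_rows(grip=[1, 0.3, -0.4, -1, -1], linear=[[0, 0, -0.02], [0, 0, 0], [0, 0, 0], [0, 0, 0], [0, 0, 0]], angular=[[0, 0.06, 0], [0, 0, 0], [0, 0, 0], [0, 0, 0], [0, 0, 0]])

```text
time: 12.1
tcp_pos: [0.4888, 0.2178, 0.1723]
tcp_rot: [1.157, 2.919, 0.005]
contact_force: [-0.2, 0.9, -0.6]
grip_width: 0.848
```

Request:
play_rows(grip=[-1, -1, -1, -1, -1], linear=[[0, 0, 0.0], [0, 0, 0.3], [0, 0, 0.6], [0, 0, 0.8], [0, 0, 0.8]], angular=[[0, 0, 0], [0, 0, 0], [0, 0, 0], [0, 0, 0], [0, 0, 0]])

```text
time: 12.6
tcp_pos: [0.4867, 0.2173, 0.2347]
tcp_rot: [-1.156, -2.917, 0.001]
contact_force: [0.1, -0.0, 0.8]
grip_width: 1.001
```

Request:
play_rows(grip=[-1, -1, -1, -1, -1], linear=[[0.4, -0.4, 0.8], [0.6, -0.6, 0.5], [0.6, -0.6, 0], [0.6, -0.6, 0], [0.4, -0.4, 0]], angular=[[0, 0, 0], [0, 0, 0], [0, 0, 0], [0, 0, 0], [0, 0, 0]])

```text
time: 13.1
tcp_pos: [0.5543, 0.1524, 0.2765]
tcp_rot: [1.15, 2.918, 0.008]
contact_force: [-0.5, 0.1, -0.2]
grip_width: 0.999
```

```bash
python3 st.py
python3 - <<'E'
from h import *
im=cap('wrist'); s=cap('scene')
for z0 in (.112,.117):
  b,q=fitbar('wrist',barmask(im,px('wrist',[.487,.217,.19])),[.487,.217,-.75],z0); print(z0,b[:2],np.degrees(b[2]),q)
q=px('scene',[.487,.217,.15]).astype(int); c=s[q[1]-40:q[1]+40,q[0]-40:q[0]+40]
cv2.imwrite('pics/e.png',np.hstack([cv2.resize(im,(400,300)),cv2.resize(c,(300,300),interpolation=cv2.INTER_CUBIC)])[:,:,::-1])
E
```

```text
[0.5542715  0.15235707 0.2765341 ] -43.01454796306362 [ 0.0065  0.003  -1.    ] [-0.5  0.1 -0.2] [0.   0.04 0.03] 0.9994347385884624
0.112 [0.48877099 0.21739812] -42.52913932707261 0.896996336996337
0.117 [0.48939336 0.2166617 ] -43.30357968592014 0.8636371651766034
```

View pics/e.png

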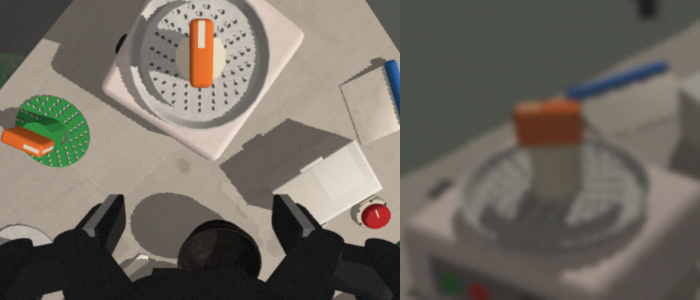

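The disc sits level in the pan at wrist (202,60), its stripe on the flat's side. The gripper is clear, so I'm handing in.

```bash
python3 -c "
from h import *
print(workorder.job_done())"
```

```text
the job is handed in; nothing more can be done
None
```

I fitted the steel grating disc with the orange grip on the cutter's spindle and handed the job in at about 13 s. I turned it about 67° so the two flats lined up, lowered it until it met the collar, let go and backed the gripper off. The green look-alike with an orange grip was left alone.

**Seating:** The disc slid down the spindle without resistance. The upward force rose to about 5 N at tool height 0.172 m, exactly where the seat was expected.

**Last checks:** The final pictures show the disc level in the pan with its stripe on the side of the flat. The bar's fitted pose was (0.489, 0.217) at -42.5°, against the spindle's measured (0.4875, 0.217) at -43°. The fit was better at seat height than 5 mm higher. After release the tool felt no contact force.

**Small disagreements:**
- The spindle's position differed by a few millimetres between the cameras, and by about 10 mm in the first network reading. I used the close wrist view.
- Fits of where the bar sat in the gripper varied by about 3 mm, but the fit went in regardless.

No other object was touched. The last wrist view showed the green disc in place and only part of the blue-grip disc; I didn't re-measure either, or the other things on the table.

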